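# Set the display stand's leg to the red mark and clamp it

### The job

Draw the yellow-headed locking pin up out of the display stand's sleeve, park it upright in the notch of the orange block beside the stand with its black collar resting on the block, and let go of it. Then, with the red cam lever still open, pull the spring-loaded blue-footed leg out until its white pointer lines up with the red mark on the ruler, and while holding the leg at the mark pinch the lever fully shut against the rubber heel on the leg's other side. The job finishes holding: keep pinching lever and heel together with the leg at the mark, with the pin still parked and the toys and tools on the counter left where they are.

Things in the scene. Friction and masses are not known exactly. Their poses are not given: they have to be found in the camera images.
- stand: Display stand fixed to the counter; steel base 120 x 350 x 16 mm. Origin at z = 0 on the leg's centre line; +y: the way the leg slides out, +x: the side of lever and ruler. Base x -60..60, y -150..200. Aluminium sleeve over the leg x -28..28, y -145..-25, top z 66. Yellow ruler ledge x 60..101, y 30..200, top z 16.
- foot (a point): Middle of the inner (sleeve side) face of the leg's blue foot plate, (0, 80, 47) mm in the stand's frame plus the leg's travel in y. Plate: 120 wide (x), 12 thick, z 20..75; fingers standing beside the leg can pull on this face. Between it and the sleeve stands the leg's grey core, x -14..10, y 5..75 (plus travel), top z 62; the leg's bar under it is 28 wide, top z 46.
- bore (a point): Centre of the mouth of the 12 mm vertical bore in the sleeve's top, z 66 mm, at (0, -90, 66) mm in the stand's frame. At the start the pin stands in it and its shank goes through a hole in the leg, which it locks.
- pin: Loose locking pin, about 60 g, upright. Origin at the foot of its steel shank (10 mm diameter, 44 mm long, foot chamfered). Above it a black collar, 24 mm diameter, from 44 to 49 mm, then a yellow cylindrical grip, 16 mm diameter, from 49 to 77 mm; z points up the pin. It must rise 45 mm to leave the bore.
- pin_collar (a point): Point on the pin's axis at the underside of the black collar (44 mm above the foot); it lies at the bore's mouth at the start and at the height of the notch point when parked.
- lug: Orange parking block fixed on the counter beside the stand (its place along the stand varies), 40 x 40 mm, 55 mm tall; origin at the centre of its underside; axes parallel to the stand's. A vertical slot 14 mm wide (along y) runs from 6 mm behind the centre (x -6) to the open +x face (x 20), from the top down to 6 mm above the counter.
- notch (a point): Where the pin's axis belongs: in the slot, at the height of the block's top (z 55 mm), 2 mm on the +x side of the block's centre. The shank goes down into the slot from above (or in from the open side) and the collar rests on the top.
- leg (a joint): How far the leg is pulled out, m: 0 fully in (start), at most 0.10. A spring draws it back in with about 2 N at 0 and 4 N at 0.10; closing the lever does not by itself stop the spring, so the leg must be held. Blocked by the pin while that is in the bore.
- pointer (a point): End of the leg's white pointer, level with the middle of the foot plate, over the ruler: (74, 86, 23) mm in the stand's frame at leg = 0; moves with the leg.
- mark_line (a point): The red length mark, a 4 mm wide red clip fixed on the yellow ruler; 40 to 85 mm beyond the pointer at the start. The leg is at the mark when pointer and mark have the same y in the stand's frame. Axes parallel to the stand's.
- lever: Red cam lever, a flat arm 8 x 48 x 36 mm. Origin at the foot of its vertical hinge, (14, 22, 26) mm in the stand's frame plus the leg's travel in y; y points to the tip, 52 mm off, by the foot plate. Shut: y parallel to the stand's y, outer face at x 18. Starts swung out to the stand's +x by 0.30 to 0.45 rad (limit 0.5); stays where left; 2 N at the tip moves it.
- heel: Black rubber heel (gives 1 mm) on the other side of the leg, 4 x 56 x 36 mm; origin at its centre, (-16, 50, 44) mm in the stand's frame plus the leg's travel in y; outer face at x -18. Shut lever and heel measure 36 mm across (x -18 to 18); open 0.45 rad, the lever's outer tip is at about x 40. One finger goes on each.
- red_car: Toy car 95 x 46 x 38 mm, red, near the stand on the robot's side; origin under its centre. Bystander.
- blue_car: Toy car 95 x 46 x 38 mm, blue; origin under its centre. Bystander.
- truck: Toy dump truck 130 x 70 x 80 mm, green, yellow and orange; origin under its centre. Bystander.
- carton: Black boxed toy, 75 x 150 x 85 mm; origin under its centre. Bystander.
- tub: Green open cup, 76 mm diameter, 75 mm tall; origin under its centre. Bystander.
- tape: Amber ring of tape lying flat, 80 mm diameter, 22 mm tall, beyond the stand's ruler side; origin under its centre. Bystander.
- screwdriver: Screwdriver lying on the counter. Bystander.

How it is judged:
By the outcome, as a careful person would: the job done as asked, in the order asked, and still so for the second after the job is handed in, while the arm keeps its last pose, push and grip.
It also fails if it takes over 48 s, if anything falls off the work surface, if the arm or the gripper's body presses on something with over 40 N, if the wrist force passes 120 N, or if a joint passes its speed limit or range.

### The arm

A 7-joint arm with a two-finger parallel gripper is mounted at the origin on the work surface. World frame = base frame: x ahead of the robot, y to its left, z up, the work surface at z = 0. Lengths are in m, angles in rad, forces in N, time in s.
With the tool pointing down it reaches from about 0.4 to 0.85 m from the base axis. Payload 10.4 kg.
Tool frame: the origin (TCP) lies midway between the tips of the shut fingers; the grasp point (between the pads) lies 19 mm behind it (manip.tcp_to_grasp is the distance from the TCP to the grasp point, in m); z points along the fingers, y is the line along which they close (so a half turn about z gives the same grasp; the last joint's range is limited). The gripper opens to 85 mm and grips with 20 to 120 N. Pads are 22 mm wide; open, the fingers measure 114 mm over their backs; the gripper's body (76 mm by 85 mm) begins 54 mm behind the grasp point. The pads swing forward as they close: fully open they stand 13 mm farther back than shut.
Start: joints at [-1.214, 0.332, -0.065, 1.46, 0.022, 1.35, -0.088], TCP at [0.232, 0.58, 0.231] pointing down, gripper open.
Joint ranges: [-2.6, 2.6], [-0.5, 2.12], [-1.47, 1.34], [0.16, 2.42], [-1.27, 4.41], [0.06, 2.06], [-2.6, 2.6]. Speed limits (rad/s): [2.22, 2.22, 2.79, 2.79, 3.14, 3.14, 3.14].

### API

Orientations are given as a unit quaternion [x, y, z, w].
In Python, from workcell import manip gives the robot as it stands.
- The arm moves only by the shell command python3 -m jog 'ROWS' [FORCE]. ROWS is a JSON object of lists of equal length, an entry for each row: "offset": the shift along the world's x, y, z in m, a list of three; "yaw": the turn about the world's z in degrees; "jaw": the closure, from 0 (fully open) to 1 (shut). A call has 1 to 20 rows; each row shifts and turns the commanded pose from where the row before left it; what a row does not reach is not made up. A row lasts 1/12 s, in which the tool goes at most 41.7 mm and 7.16 degrees, less where a joint would pass 70% of its speed; a pose out of reach is approached as far as the arm can. A call is refused whole if a number of a shift passes 0.0417 or a number of a turn 7.16, either way. A call with a gripper value outside its range is refused whole. The fingers move at their own pace and stop on an object; FORCE is the grip in N (left out, the last holds). Time passes only in rows, so rows that do not move let the fingers close. It gives the time, the measured TCP pose, the force, the opening and the grip force at its end, in the units of the state.
- manip.get_obs(): the state, without advancing time (a new reading comes with each control period).
- manip.camera(name): name is "side" or "top"; returns a dict with "frame" (420x560x3 uint8, red, green, blue), "camera_matrix" (3x3 intrinsics, pixels), "eye" and "attitude" of the camera in the world. Camera axes: x right, y up, looking along -z (the intrinsics and any distortion apply to the point x, -y, -z); pixel columns grow to the right and rows downward; lengths in m; the calibration is good to about 2 mm. A picture is of the moment at which its call begins. There is no depth.
- manip.hand_in(): hands the job in; it is judged then, once.
Trained networks look in a picture, given as the dict that the camera call returned (one of the last four; its "shot" number tells which), for a name from the list of things; names that differ only in an ending like _2 or _b are one class to them, and where a whole thing is asked for, a point or a joint stands for the part that bears it (a point fixed in the world has none). Each returns a list of dicts, best first, with "score" (0 to 1); they miss things now and then, are a little off and sometimes report something else, mostly with a low value. They report only what shows in the picture. A call takes as long as a camera call.
- manip.masks_of(picture, name): "region" (420x560 bool, what is visible of it).
- manip.tip_of(picture, name): "at" ([x, y, z] in m, in world coordinates, good to about 4 mm: a listed point, or the origin of a listed thing).
The state is a dict: "clock": time; "joint_pos": joint angles; "joint_velocities": joint speeds; "tau": joint torques, N m; "position": TCP position; "ee_rot": TCP orientation; "ft_force": force on the tool from outside, world axes, zero at the start; "torque": the same for the moment, N m; "grip_width": opening from 0.0 (shut) to 1.0 (fully open); "grasp_force": force on a finger pad.
Only numpy, scipy, OpenCV 4.12 (cv2) and the standard library are available. Lean on these libraries where they do the work, as an engineer would, in place of code of your own. Each camera call takes 0.05 s, during which the arm holds its last target. There are 200 camera calls.

## Working session

There is one attempt and no reset: what is moved stays moved. The work goes in short steps, Python scripts to look and compute and a shell command to move; the robot and the scene stay as the last step left them, time stands still between calls to the robot, and variables do not carry over. Pictures are saved under pics/ and viewed, at most 12 in all, crops included, and the job is handed in when it is done.

```bash
ls; mkdir -p pics
cat > h.py <<'E'
import numpy as np, cv2
from workcell import manip
def shot(n,save=None):
    p=manip.camera(n)
    if save: cv2.imwrite('pics/'+save,cv2.cvtColor(p['frame'],cv2.COLOR_RGB2BGR))
    return p
E
python3 - <<'E'
from h import *
np.set_printoptions(precision=4,suppress=True)
for n in('side','top'):
    p=shot(n,n+'0.png')
    print(n,{k:(np.array(v).round(4).tolist()) for k,v in p.items() if k!='frame'})
    for t in 'stand foot bore pin pin_collar lug notch pointer mark_line lever heel red_car tape carton tub truck blue_car screwdriver'.split():
        r=manip.tip_of(p,t)
        print(t,[(np.round(d['at'],4).tolist(),round(d['score'],2)) for d in r[:2]], {k:np.round(v,3) for k,v in r[0].items() if k not in('at','score')} if r else '')
o=manip.get_obs();print(o)
E
```

```text
pics
side {'camera_matrix': [[414.6106, 0.0, 281.9645], [0.0, 414.6106, 208.4929], [0.0, 0.0, 1.0]], 'eye': [0.1094, -0.7838, 0.9416], 'attitude': [0.3808, -0.0907, -0.2244, 0.8924], 'shot': 1}
stand [([0.5544, 0.0434, 0.0008], 0.94)] {}
foot [([0.5725, 0.1259, 0.0487], 0.84)] {}
bore [([0.5337, -0.0433, 0.0686], 0.97)] {}
pin [([0.5346, -0.0442, 0.0224], 0.64)] {}
pin_collar [([0.5382, -0.0428, 0.0629], 0.5)] {}
lug [([0.6179, -0.0586, 0.0], 0.64)] {}
notch [([0.6243, -0.0601, 0.0566], 0.85)] {}
pointer [([0.6476, 0.113, 0.0256], 0.74)] {}
mark_line [([0.6824, 0.1847, 0.0171], 0.5)] {}
lever [([0.5725, 0.065, 0.0231], 0.63)] {}
heel [([0.3913, 0.3811, -0.0016], 0.72)] {}
red_car [([0.4461, 0.1188, 0.0009], 0.57)] {}
tape [([0.7321, 0.0033, -0.0017], 0.8)] {}
carton [([0.4416, 0.1178, -0.002], 0.21)] {}
tub [([0.5605, -0.4056, 0.0007], 0.69), ([0.5521, 0.1008, 0.0417], 0.59)] {}
truck [([0.3921, 0.3807, -0.0031], 0.81), ([0.6227, 0.3901, 0.0004], 0.54)] {}
blue_car [([0.6884, -0.3223, 0.0006], 0.97), ([0.5547, 0.0431, 0.0013], 0.37)] {}
screwdriver [([0.3635, -0.3731, -0.0017], 0.6)]
[... 993 characters left out ...]
.3916, 0.3828, -0.0032], 0.65)] {}
blue_car [([0.687, -0.3191, -0.002], 0.67)] {}
screwdriver [([0.6504, 0.1092, 0.0242], 0.72), ([0.3583, -0.3747, -0.0023], 0.62)] {}
{'clock': 1.9, 'joint_pos': array([-1.2136,  0.3322, -0.0647,  1.4601,  0.0216,  1.3499, -0.0885]), 'joint_velocities': array([-0.0006, -0.0006, -0.0008, -0.0024, -0.0007,  0.0015,  0.0014]), 'tau': array([ -0.    , -62.5221,   0.0492, -39.1822,   0.0165,   0.0019,
         0.    ]), 'position': array([0.2317, 0.5805, 0.2313]), 'ee_rot': array([ 0.1888,  0.982 ,  0.    , -0.    ]), 'ft_force': array([-0.7933,  0.685 ,  0.9145]), 'torque': array([-0.0256,  0.0168,  0.0266]), 'grasp_force': 0.0, 'grip_width': 0.9999417165922857}
```

```bash
cat >> h.py <<'E'
def fit(loc,w):
    loc=np.array(loc,float);w=np.array(w,float)
    a,b=loc.mean(0),w.mean(0);H=(loc-a).T@(w-b)
    th=np.arctan2(H[0,1]-H[1,0],H[0,0]+H[1,1]);R=np.array([[np.cos(th),-np.sin(th)],[np.sin(th),np.cos(th)]])
    return th,b-R@a,R
E
python3 - <<'E'
from h import *
L=[(0,0),(0,80),(0,-90),(74,86),(14,22)]
S=[(.5544,.0434),(.5725,.1259),(.5337,-.0433),(.6476,.113),(.5725,.065)]
T=[(.5574,.042),(.570,.1246),(.5386,-.0443),(.6482,.112),(.575,.0666)]
W=(np.array(S)+T)/2
th,t,R=fit(np.array(L)/1000,W)
print(np.degrees(th),t, (W-(np.array(L)/1000@R.T+t)).round(4).tolist())
inv=lambda p:((np.array(p)-t)@R).round(4)
print('mark',inv((.6815,.1849)),'notch',inv((.6263,-.062)),'lug',inv((.619,-.0576)),'car',inv((.443,.116)),'tape',inv((.73,.0035)))
E
```

```text
-12.320824826687584 [0.55561301 0.04509701] [[0.0003, -0.0024], [-0.0014, 0.002], [-0.0003, -0.001], [0.0016, -0.0008], [-0.0002, 0.0022]]
mark [0.0932 0.1634] notch [ 0.0919 -0.0895] lug [ 0.0838 -0.0868] car [-0.1251  0.0452] tape [ 0.1792 -0.0034]
```

View pics/side0.png

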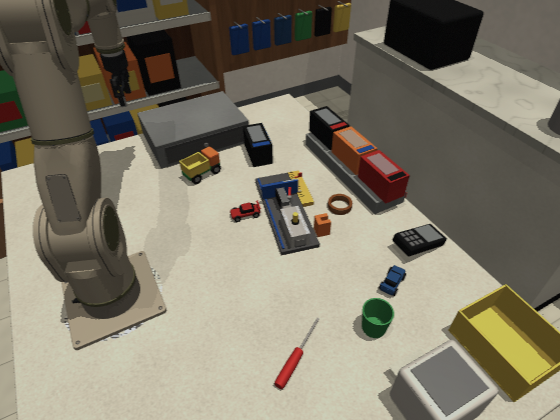

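View pics/top0.png

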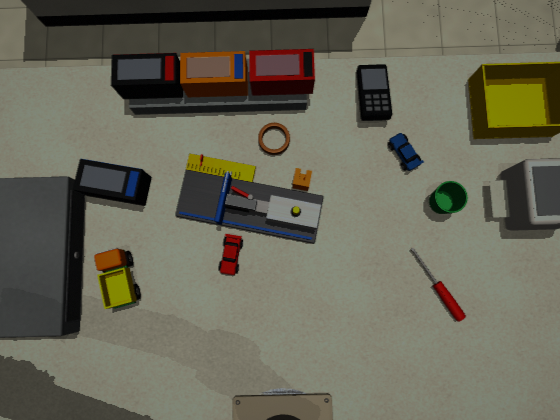

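```bash
cat >> h.py <<'E'
from scipy.spatial.transform import Rotation as Ro
def cam(p): return np.array(p['camera_matrix']),np.array(p['eye']),Ro.from_quat(p['attitude']).as_matrix()
def proj(p,X):
    K,e,A=cam(p);c=A.T@(np.array(X)-e);u=K@np.array([c[0],-c[1],-c[2]]);return u[:2]/u[2]
def ray(p,uv,z):
    K,e,A=cam(p);d=np.linalg.inv(K)@[uv[0],uv[1],1];d=A@[d[0],-d[1],-d[2]];return e+d*(z-e[2])/d[2]
SIDE=dict(camera_matrix=[[414.6106,0,281.9645],[0,414.6106,208.4929],[0,0,1]],eye=[.1094,-.7838,.9416],attitude=[.3808,-.0907,-.2244,.8924])
TOP=dict(camera_matrix=[[475.9761,0,277.7941],[0,475.9761,205.4361],[0,0,1]],eye=[.378,-.0106,1.1704],attitude=[-.0586,.051,.7139,-.696])
th=np.radians(-12.32);t=np.array([.5556,.0451]);R=np.array([[np.cos(th),-np.sin(th)],[np.sin(th),np.cos(th)]])
def W(x,y,z): return np.r_[R@[x/1e3,y/1e3]+t,z/1e3]
def S(w): return (R.T@(np.array(w)[:2]-t)*1e3).round(1)
E
python3 - <<'E'
from h import *
out=[]
for n,P,(x0,y0,x1,y1),s in(('top',TOP,(165,140,335,250),4.5),('side',SIDE,(225,165,365,260),4.5)):
    im=cv2.imread(f'pics/{n}0.png')[y0:y1,x0:x1];im=cv2.resize(im,None,fx=s,fy=s,interpolation=cv2.INTER_CUBIC)
    for X in [(-60,-150,16),(60,-150,16),(-60,200,16),(60,200,16),(-28,-145,66),(28,-145,66),(28,-25,66),(-28,-25,66),(0,-90,99),(74,86,23),(60,80,75),(-60,80,75),(93,163,20)]:
        u=(proj(P,W(*X))-[x0,y0]+.5)*s;cv2.drawMarker(im,tuple(int(v) for v in u),(255,0,255),0,9,1)
    out.append(im)
cv2.imwrite('pics/c1.png',out[0]);cv2.imwrite('pics/c2.png',out[1])
E
```

```text
(no output)
```

View pics/c1.png

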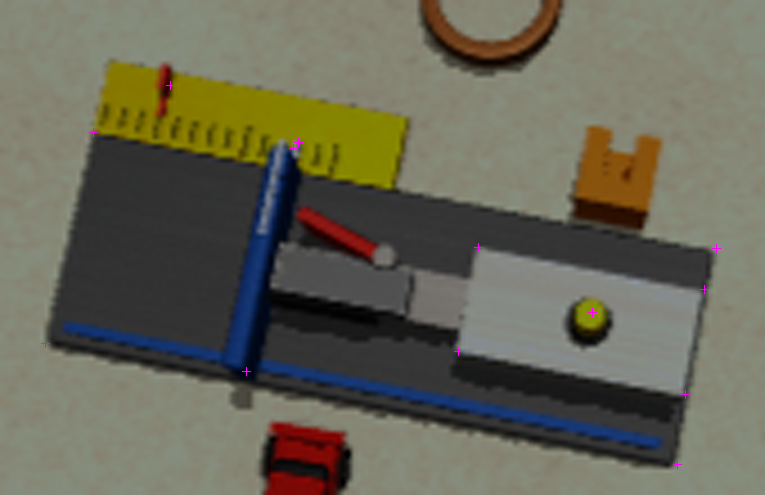

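View pics/c2.png

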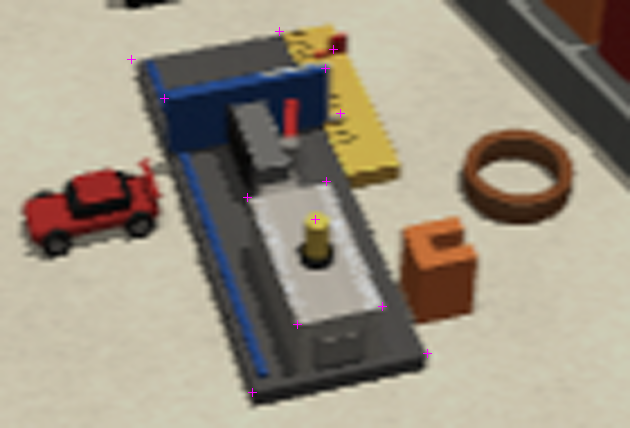

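Run:
```python
from h import *
f=lambda u,v,z:ray(TOP,(165+u/4.5-.5,140+v/4.5-.5),z)
for n,a in dict(mark=(163,92,.020),mark_t=(165,66,.020),mark_b=(161,115,.018),base1=(48,342,.016),base2=(678,465,.016),base3=(714,250,.016),pin=(591,314,.099),hinge=(385,255,.062),levtip=(300,212,.062),plate_in_top=(297,190,.075)).items():
    w=f(*a);print(n,w.round(4),S(w))
c=np.mean([f(u,v,.055) for u,v in((587,127),(660,137),(648,214),(574,203))],0);print('lug',c.round(4),S(c))
c=f(621,165,.055);print('notchish',c,S(c))
print('pin fit',W(0,-90,66),'legstart',W(8,62,0),'xdir',R[:,0],'ydir',R[:,1])
```

```text
mark [0.6777 0.1886 0.02  ] [ 88.7 166.2]
mark_t [0.6925 0.1875 0.02  ] [103.3 168.3]
mark_b [0.6652 0.19   0.018 ] [ 76.1 164.9]
base1 [0.5404 0.252  0.016 ] [-59.  198.9]
base2 [ 0.4646 -0.0887  0.016 ] [ -60.3 -150.1]
base3 [ 0.5816 -0.1126  0.016 ] [  59.1 -148.5]
pin [ 0.5358 -0.0419  0.099 ] [ -0.8 -89.2]
hinge [0.5754 0.0643 0.062 ] [15.3 23. ]
levtip [0.5997 0.1088 0.062 ] [29.4 71.7]
plate_in_top [0.6088 0.1089 0.075 ] [38.4 73.7]
lug [ 0.6192 -0.0595  0.055 ] [ 84.4 -88.6]
notchish [ 0.62192113 -0.06156457  0.055     ] [ 87.6 -90.1]
pin fit [ 0.53639657 -0.0428274   0.066     ] legstart [0.5766448  0.10396524 0.        ] xdir [ 0.97697115 -0.21337143] ydir [0.21337143 0.97697115]
```

```bash
python3 -m jog '{"offset":[[0.0152,-0.0311,0],[0.0152,-0.0311,0],[0.0152,-0.0311,0],[0.0152,-0.0311,0],[0.0152,-0.0311,0],[0.0152,-0.0311,0],[0.0152,-0.0311,0],[0.0152,-0.0311,0],[0.0152,-0.0311,0],[0.0152,-0.0311,0],[0.0152,-0.0311,0],[0.0152,-0.0311,0],[0.0152,-0.0311,0],[0.0152,-0.0311,0],[0.0152,-0.0311,0],[0.0152,-0.0311,0],[0.0152,-0.0311,0],[0.0152,-0.0311,0],[0.0152,-0.0311,0],[0.0152,-0.0311,0]],"yaw":[-4.03,-4.03,-4.03,-4.03,-4.03,-4.03,-4.03,-4.03,-4.03,-4.03,-4.03,-4.03,-4.03,-4.03,-4.03,-4.03,-4.03,-4.03,-4.03,-4.03],"jaw":[0,0,0,0,0,0,0,0,0,0,0,0,0,0,0,0,0,0,0,0]}' 25; python3 -c "
from h import *
o=manip.get_obs();print(o['joint_pos'].round(3),o['position'],Ro.from_quat(o['ee_rot']).as_matrix()[:,1])"
```

```text
clock: 3.57
position: [0.5362, -0.0431, 0.2317]
ee_rot: [0.78, 0.626, 0.0, 0.0]
ft_force: [0.1, 0.1, 0.5]
grip_width: 0.999
grasp_force: 0.0
[-0.526  0.141  0.578  1.72  -0.08   1.303 -0.151] [ 0.53623549 -0.04309356  0.23166992] [ 9.76129804e-01 -2.17186422e-01  8.14478714e-04]
```

```bash
python3 -m jog '{"offset":[[0,0,-0.035],[0,0,-0.035],[0,0,-0.035],[0,0,-0.03],[0,0,-0.0217],[0,0,0],[0,0,0],[0,0,0],[0,0,0],[0,0,0],[0,0,0],[0,0,0],[0,0,0]],"yaw":[0,0,0,0,0,0,0,0,0,0,0,0,0],"jaw":[0,0,0,0,0.2,1,1,1,1,1,1,1,1]}' 30
```

```text
clock: 4.65
position: [0.5369, -0.0415, 0.0763]
ee_rot: [0.779, 0.627, 0.001, 0.001]
ft_force: [-1.0, 0.0, 6.3]
grip_width: 0.173
grasp_force: 29.3
```

```bash
python3 -m jog '{"offset":[[0,0,0.006],[0,0,0.01],[0,0,0.012],[0,0,0.012],[0,0,0.012],[0,0,0.01],[0,0,0]],"yaw":[0,0,0,0,0,0,0],"jaw":[1,1,1,1,1,1,1]}'
python3 - <<'E'
from h import *
for n in('side','top'):
    p=shot(n,n+'1.png')
    for k in('pin','pin_collar','notch'):
        print(n,k,[(np.round(d['at'],4).tolist(),round(d['score'],2)) for d in manip.tip_of(p,k)[:2]])
print(manip.get_obs()['position'])
im=cv2.imread('pics/side1.png')[190:260,280:350];im2=cv2.imread('pics/top1.png')[140:250,200:335]
a=cv2.resize(im,(400,400),interpolation=2);b=cv2.resize(im2,(390,400),interpolation=2)
cv2.imwrite('pics/c3.png',np.hstack([a,b]))
E
```

```text
clock: 5.23
position: [0.5367, -0.0415, 0.1393]
ee_rot: [0.779, 0.627, 0.001, 0.001]
ft_force: [-0.0, 0.2, -0.9]
grip_width: 0.173
grasp_force: 29.6
side pin [([0.534, -0.044, 0.0846], 0.6), ([0.6199, -0.0548, -0.0008], 0.28)]
side pin_collar [([0.5348, -0.0439, 0.1288], 0.51)]
side notch [([0.6194, -0.0599, 0.0564], 0.58)]
top pin [([0.5604, 0.0413, -0.0035], 0.17)]
top pin_collar [([0.5536, 0.0957, 0.0418], 0.16)]
top notch []
[ 0.53537617 -0.04157149  0.13610776]
```

View pics/c3.png

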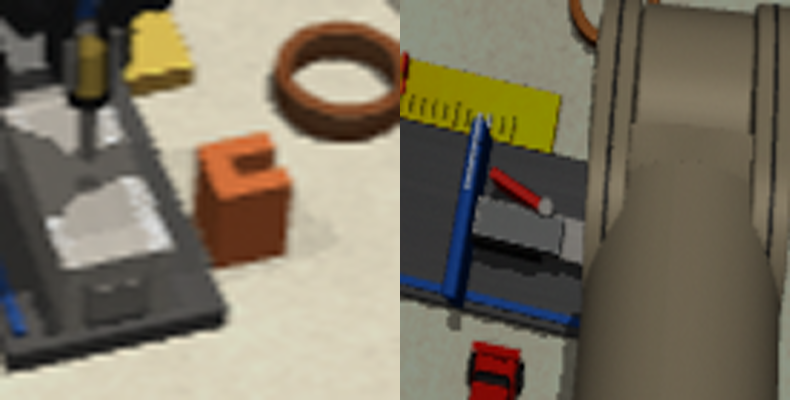

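Run:
```python
from h import *
w=ray(SIDE,(280+243.5/5.714-.5,190+164/5.714-.5),.055);print(w,S(w))
# base corner bias in side0 crop
for u,v in((253,403),(428,354)):
    w=ray(SIDE,(225+u/4.5-.5,165+v/4.5-.5),.012);print(w,S(w))
w=ray(SIDE,(225+316/4.5-.5,165+215/4.5-.5),.099);print(w,S(w))
```

```text
[ 0.62112717 -0.06178746  0.055     ] [ 86.8 -90.4]
[ 0.46278855 -0.0939069   0.012     ] [ -61.  -155.6]
[ 0.58398826 -0.11193394  0.012     ] [  61.2 -147.4]
[ 0.53881772 -0.0391534   0.099     ] [  1.6 -85.9]
```

```bash
python3 -m jog '{"offset":[[0.0143,-0.0031,0],[0.0215,-0.0047,0],[0.0215,-0.0047,0],[0.0215,-0.0047,0],[0.0072,-0.0016,-0.008],[0,0,-0.012],[0,0,0],[0,0,0]],"yaw":[0,0,0,0,0,0,0,0],"jaw":[1,1,1,1,1,1,1,1]}'
python3 - <<'E'
from h import *
p=shot('side','side2.png')
for k in('pin','notch'):
        print(k,[(np.round(d['at'],4).tolist(),round(d['score'],2)) for d in manip.tip_of(p,k)[:2]])
print(manip.get_obs()['position'])
a=cv2.resize(p['frame'][180:250,285:355],(600,600),interpolation=2)
cv2.imwrite('pics/c4.png',a[...,::-1])
E
```

```text
clock: 6.3
position: [0.6199, -0.0601, 0.1151]
ee_rot: [0.779, 0.627, -0.001, -0.001]
ft_force: [0.3, -0.0, -0.7]
grip_width: 0.175
grasp_force: 29.6
pin [([0.6148, -0.0651, 0.0609], 0.45)]
notch [([0.6205, -0.0576, 0.0579], 0.82)]
[ 0.62122554 -0.06005637  0.11705589]
```

View pics/c4.png

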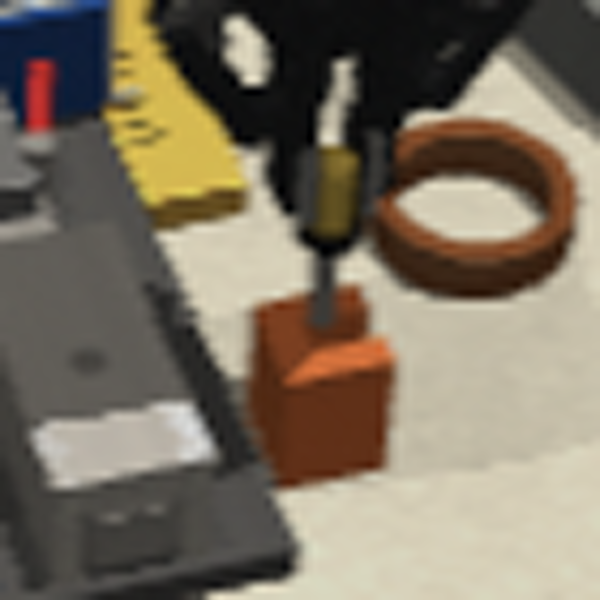

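Run:
```python
from h import *
f=lambda u,v,z:ray(SIDE,(285+u/8.571-.5,180+v/8.571-.5),z)
for a in((322,322,.0627),(253,310,.055),(362,288,.055),(393,350,.055),(288,388,.055),(334,180,.13)):print(a,S(f(*a)))
print('tcp',S([.6212,-.0601]),S([.6228,-.0603]))
```

```text
(322, 322, 0.0627) [ 85.3 -93. ]
(253, 310, 0.055) [ 67.  -73.4]
(362, 288, 0.055) [107.7 -73.8]
(393, 350, 0.055) [ 107.4 -105.8]
(288, 388, 0.055) [  66.2 -112.9]
(334, 180, 0.13) [ 85.5 -92.8]
tcp [ 86.5 -88.8] [ 88.1 -88.6]
```

```bash
python3 -m jog '{"offset":[[0.003,-0.0006,0],[0,0,0],[0,0,-0.005],[0,0,-0.005],[0,0,-0.005],[0,0,-0.005],[0,0,0]],"yaw":[0,0,0,0,0,0,0],"jaw":[1,1,1,1,1,1,1]}'; python3 -c "
from h import *
o=manip.get_obs();print(o['position'],o['ft_force'],S(o['position']))"
```

```text
clock: 7.03
position: [0.6239, -0.0608, 0.0951]
ee_rot: [0.779, 0.627, -0.001, -0.001]
ft_force: [-0.3, 0.7, -1.4]
grip_width: 0.172
grasp_force: 29.6
[ 0.62388624 -0.0608238   0.09508669] [-0.28451718  0.66875551 -1.41477219] [ 89.3 -88.9]
```

```bash
python3 -m jog '{"offset":[[0,0,-0.006],[0,0,-0.007],[0,0,-0.006],[0,0,-0.004],[0,0,-0.003],[0,0,-0.002],[0,0,-0.002],[0,0,0]],"yaw":[0,0,0,0,0,0,0,0],"jaw":[1,1,1,1,1,1,1,1]}'
```

```text
clock: 7.7
position: [0.6246, -0.0609, 0.0664]
ee_rot: [0.779, 0.627, -0.0, -0.0]
ft_force: [-0.1, -0.1, -0.1]
grip_width: 0.173
grasp_force: 29.6
```

```bash
python3 -m jog '{"offset":[[0,0,-0.001],[0,0,0],[0,0,0],[0,0,0],[0,0,0],[0,0,0],[0,0,0]],"yaw":[0,0,0,0,0,0,0],"jaw":[1,1,0.6,0.5,0.5,0.5,0.5]}' && python3 -m jog '{"offset":[[0,0,0.01],[0,0,0.025],[0,0,0.035],[0,0,0.02]],"yaw":[0,0,0,0],"jaw":[0.5,0.5,0,0]}'
python3 - <<'E'
from h import *
p=shot('side','side3.png')
for k in('pin','notch'):
        print(k,[(np.round(d['at'],4).tolist(),round(d['score'],2)) for d in manip.tip_of(p,k)[:2]])
print(manip.get_obs()['position'])
a=cv2.resize(p['frame'][160:250,235:355],(800,600),interpolation=2)
cv2.imwrite('pics/c5.png',a[...,::-1])
E
```

```text
clock: 8.28
position: [0.6248, -0.0609, 0.0657]
ee_rot: [0.779, 0.627, 0.0, 0.0]
ft_force: [-0.3, -0.3, -0.2]
grip_width: 0.502
grasp_force: 0.0
clock: 8.62
position: [0.6255, -0.0614, 0.1596]
ee_rot: [0.779, 0.627, 0.001, 0.001]
ft_force: [0.5, -0.4, 0.6]
grip_width: 0.767
grasp_force: 0.0
pin [([0.6229, -0.064, 0.009], 0.41)]
notch []
[ 0.62582206 -0.06114826  0.15818436]
```

View pics/c5.png

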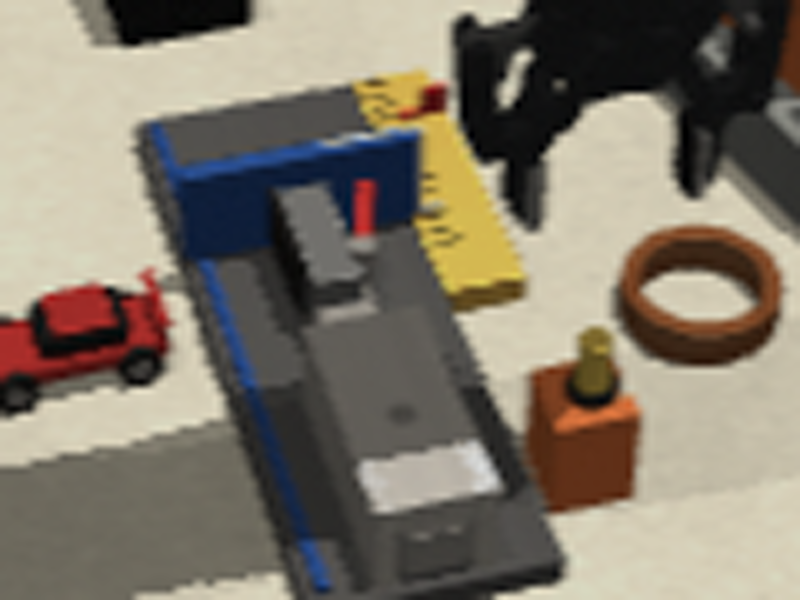

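```bash
python3 -m jog '{"offset":[[-0.007,0.0235,0],[-0.0105,0.0354,0],[-0.0105,0.0354,0],[-0.0105,0.0354,0],[-0.007,0.0237,0],[-0.0035,0.0116,0],[0,0,0],[0,0,0]],"yaw":[0,0,0,0,0,0,0,0],"jaw":[0,0,0,0,0,0,0,0]}'; python3 -c "
from h import *
o=manip.get_obs();print(o['position'],S(o['position']),S(o['position'][:2]+Ro.from_quat(o['ee_rot']).as_matrix()[:2,1]*.1)-S(o['position']))"
```

```text
clock: 9.43
position: [0.5755, 0.1034, 0.1552]
ee_rot: [0.779, 0.627, -0.0, 0.0]
ft_force: [0.2, -0.1, -0.1]
grip_width: 1.005
grasp_force: 0.0
[0.57554065 0.10343655 0.1552012 ] [ 7.  61.2] [100.   0.]
```

```bash
python3 -m jog '{"offset":[[0.001,0,-0.03],[0,0,-0.03],[0,0,-0.025],[0,0,-0.018],[0,0,-0.012],[0,0,-0.008],[0,0,0],[0,0,0]],"yaw":[0,0,0,0,0,0,0,0],"jaw":[0,0,0,0,0,0,0,0]}'; python3 -c "
from h import *
o=manip.get_obs();print(o['position'],S(o['position']),o['ft_force'])"
```

```text
clock: 10.1
position: [0.5773, 0.1033, 0.0332]
ee_rot: [0.779, 0.626, 0.0, 0.0]
ft_force: [-0.4, -0.0, -0.5]
grip_width: 1.001
grasp_force: 0.0
[0.57727342 0.10327715 0.03317524] [ 8.8 61.5] [-0.37062646 -0.03289203 -0.47060967]
```

```bash
python3 -m jog '{"offset":[[0.001,0.005,0],[0.0013,0.006,0],[0.0021,0.0098,0],[0.0021,0.0098,0],[0.0021,0.0098,0],[0.0021,0.0098,0],[0.0021,0.0098,0],[0.0021,0.0098,0],[0.0011,0.005,0],[0,0,0],[0,0,0]],"yaw":[0,0,0,0,0,0,0,0,0,0,0],"jaw":[0,0,0,0,0,0,0,0,0,0,0]}'
python3 - <<'E'
from h import *
o=manip.get_obs();print(o['position'],S(o['position']),o['ft_force'],R.T@o['ft_force'][:2])
for n in('side','top'):
    p=shot(n,n+'4.png')
    for k in('pointer','mark_line','foot','pin'):
        print(n,k,[(np.round(d['at'],4).tolist(),S(d['at']),round(d['score'],2)) for d in manip.tip_of(p,k)[:2]])
a=cv2.imread('pics/side4.png')[150:225,245:345];b=cv2.imread('pics/top4.png')[140:215,165:265]
s=lambda i:cv2.resize(i,(800,600),interpolation=2)[:, :]
cv2.imwrite('pics/c6.png',cv2.resize(np.vstack([a,b]),None,fx=4,fy=4,interpolation=2))
E
```

```text
clock: 11.02
position: [0.5922, 0.1792, 0.0323]
ee_rot: [0.779, 0.627, -0.0, -0.0]
ft_force: [-1.0, -2.7, 2.0]
grip_width: 1.003
grasp_force: 1.5
[0.59222443 0.17923993 0.03234667] [  7.2 138.9] [-1.04713914 -2.70701207  1.98819754] [-0.4454257  -2.86810228]
side pointer [([0.6633, 0.1819, 0.0239], array([ 76. , 156.6]), 0.78), ([0.6905, -0.3225, -0.0003], array([ 210.2, -330.4]), 0.2)]
side mark_line [([0.684, 0.1825, 0.0188], array([ 96.1, 161.6]), 0.5)]
side foot [([0.5884, 0.1946, 0.0486], array([1.000e-01, 1.531e+02]), 0.67)]
side pin []
top pointer []
top mark_line [([0.6195, -0.0605, 0.0549], array([ 85. , -89.5]), 0.59), ([0.3917, 0.3803, -0.0023], array([-231.6,  292.5]), 0.45)]
top foot [([0.5845, 0.191, 0.0509], array([ -2.9, 148.7]), 0.86)]
top pin [([0.6243, -0.0623, 0.0116], array([ 90. , -90.3]), 0.66)]
```

View pics/c6.png

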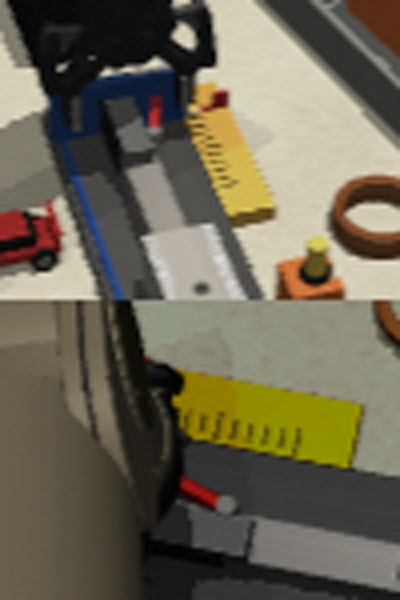

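Run:
```python
from h import *
for n,P,(x0,y0,x1,y1) in(('top0',TOP,(190,145,212,172)),('side0',SIDE,(288,166,306,185)),('side4',SIDE,(290,166,306,185))):
    im=cv2.imread(f'pics/{n}.png').astype(int);b,g,r=im[...,0],im[...,1],im[...,2]
    # redness weight: r-g
    w=np.clip((r-g-40),0,None).astype(float);m=np.zeros_like(w);m[y0:y1,x0:x1]=1;w*=m
    for v in range(y0,y1):
        if w[v].sum()>20:
            u=(w[v]*np.arange(w.shape[1])).sum()/w[v].sum();print(n,v,round(u,1),int(w[v].sum()),S(ray(P,(u,v),.018)))
```

```text
top0 154 201.0 26 [104.1 169.2]
top0 155 201.3 98 [101.8 167.9]
top0 156 201.1 116 [ 99.2 168. ]
top0 157 200.9 107 [ 96.5 168. ]
top0 158 200.6 96 [ 93.9 168. ]
top0 159 200.5 50 [ 91.4 167.7]
top0 161 201.0 24 [ 86.6 165.4]
top0 162 200.7 69 [ 84.  165.5]
top0 163 200.6 87 [ 81.4 165.2]
top0 164 200.4 75 [ 78.8 165.2]
top0 165 200.2 55 [ 76.2 165.3]
side0 172 300.4 31 [105.1 181.7]
side0 173 299.5 138 [100.3 177.3]
side0 174 299.6 47 [ 99.  171.9]
side0 175 299.6 45 [ 97.5 166.5]
side0 176 296.7 178 [ 86.2 164.1]
side0 177 295.7 75 [ 81.1 159.9]
side4 171 296.7 22 [ 94.4 190.7]
side4 172 298.5 65 [ 98.8 183.6]
side4 173 299.0 166 [ 98.6 177.8]
side4 174 298.4 82 [ 95.2 173. ]
side4 175 298.5 80 [ 93.9 167.6]
side4 176 296.5 219 [ 85.5 164.3]
side4 177 297.3 80 [ 86.4 158.3]
side4 178 298.4 40 [ 88.6 152. ]
side4 179 298.6 31 [ 87.8 146.7]
side4 180 297.1 64 [ 81.1 143. ]
side4 181 299.3 39 [ 86.7 135.8]
side4 182 298.8 40 [ 83.5 131.2]
side4 184 299.9 28 [ 84. 120.]
```

```bash
python3 -m jog '{"offset":[[0.0009,0.004,0],[0.0009,0.004,0],[0,0,0],[0,0,0],[0,0,0]],"yaw":[0,0,0,0,0],"jaw":[0,0,0,0,0]}'
python3 - <<'E'
from h import *
o=manip.get_obs();print(o['position'],S(o['position']),R.T@o['ft_force'][:2])
p=shot('side','side5.png')
for k in('pointer','mark_line','foot'):
        print(k,[(np.round(d['at'],4).tolist(),S(d['at']),round(d['score'],2)) for d in manip.tip_of(p,k)[:2]])
a=p['frame'][162:202,270:322]
a=cv2.resize(a,None,fx=14,fy=14,interpolation=cv2.INTER_NEAREST).copy()
for X,c in(((74,165.5,23),(255,0,255)),((74,86+S(o['position'])[1]-69,23),(0,255,255))):
    u=(proj(SIDE,W(*X))-[270,162]+.5)*14;cv2.drawMarker(a,tuple(int(v) for v in u),c,0,12,1)
cv2.imwrite('pics/c7.png',a[...,::-1])
E
```

```text
clock: 11.93
position: [0.5942, 0.1867, 0.0324]
ee_rot: [0.779, 0.627, -0.0, -0.0]
ft_force: [-2.5, -3.3, -1.2]
grip_width: 1.001
grasp_force: 1.6
[0.59420229 0.18671279 0.03235838] [  7.5 146.6] [-1.77619015 -3.73237765]
pointer [([0.6666, 0.1836, 0.024], array([ 78.9, 159. ]), 0.8)]
mark_line [([0.7321, 0.0032, -0.0015], array([181.4,  -3.3]), 0.58), ([0.6818, 0.1864, 0.0157], array([ 93.1, 165. ]), 0.56)]
foot [([0.5918, 0.2, 0.0489], array([  2.3, 159.1]), 0.61), ([0.3909, 0.3801, -0.0012], array([-232.4,  292.1]), 0.34)]
```

View pics/c7.png

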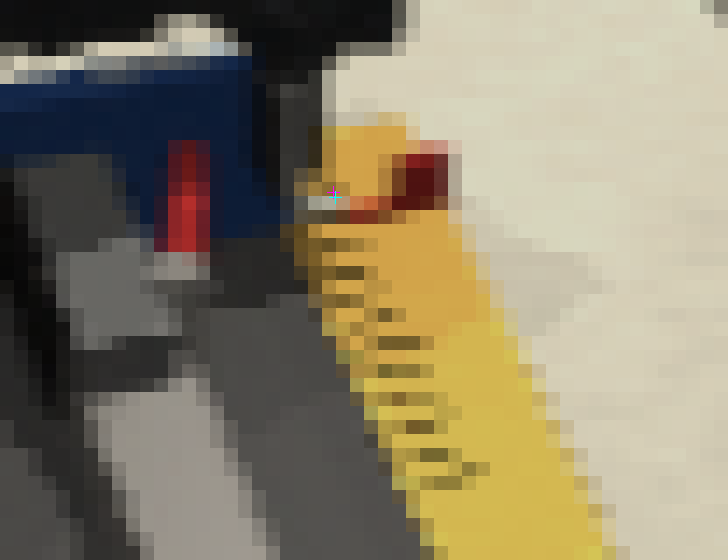

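Run:
```python
from h import *
im5=cv2.imread('pics/side5.png').astype(int);im0=cv2.imread('pics/side0.png').astype(int)
print('BGR side5 rows174-179 cols 290-303')
for v in range(174,179): print(v,[tuple(im5[v,u]) for u in range(291,300)] .__str__().replace('np.int64',''))
print('side0 pointer');u=proj(SIDE,W(74,86,23));print(u)
for v in range(187,194): print(v,[tuple(im0[v,u]) for u in range(296,303)].__str__().replace('np.int64',''))
print(proj(SIDE,W(74,165.5,23)),proj(SIDE,W(74,163.5,23)),proj(SIDE,W(80,165.5,17)),proj(SIDE,W(74,165.5,17)))
```

```text
BGR side5 rows174-179 cols 290-303
174 [((59), (77), (86)), ((47), (86), (105)), ((60), (134), (172)), ((74), (162), (209)), ((73), (162), (209)), ((72), (161), (209)), ((58), (128), (175)), ((31), (62), (111)), ((17), (19), (78))]
175 [((65), (100), (118)), ((62), (124), (155)), ((51), (109), (139)), ((61), (135), (174)), ((73), (162), (209)), ((73), (162), (209)), ((59), (129), (176)), ((31), (62), (111)), ((17), (18), (77))]
176 [((80), (87), (87)), ((139), (155), (156)), ((153), (170), (172)), ((115), (148), (182)), ((72), (123), (198)), ((54), (100), (193)), ((40), (71), (148)), ((16), (20), (82)), ((17), (22), (80))]
177 [((63), (78), (85)), ((56), (76), (86)), ((47), (67), (77)), ((33), (58), (93)), ((31), (46), (122)), ((30), (52), (118)), ((36), (75), (124)), ((51), (111), (161)), ((66), (147), (195))]
178 [((31), (72), (93)), ((57), (129), (168)), ((72), (161), (209)), ((73), (161), (209)), ((72), (161), (209)), ((73), (162), (210)), ((73), (162), (210)), ((73), (163), (210)), ((74), (163), (210))]
side0 pointer
[300.1550976  189.75380545]
187 [((51), (28), (12)), ((66), (5
[... 462 characters left out ...]
 (56), (54)), ((99), (143), (158)), ((115), (166), (180)), ((123), (162), (169)), ((106), (172), (190)), ((76), (173), (201))]
191 [((51), (26), (11)), ((61), (56), (55)), ((90), (99), (100)), ((90), (112), (120)), ((72), (121), (135)), ((65), (134), (151)), ((69), (158), (182))]
192 [((46), (37), (32)), ((39), (74), (93)), ((36), (83), (106)), ((32), (74), (95)), ((40), (89), (105)), ((64), (146), (168)), ((77), (176), (201))]
193 [((30), (36), (40)), ((58), (131), (154)), ((76), (172), (200)), ((76), (174), (201)), ((76), (174), (200)), ((77), (175), (201)), ((77), (175), (201))]
[293.28726805 175.27213268] [293.45359138 175.6228461 ] [294.9135745  176.29715142] [293.27023419 176.60484806]
```

Run:
```python
from h import *
p=shot('top','top5.png')
o=manip.get_obs();print(S(o['position']),manip.tip_of(p,'foot')[:1])
print('ptr pix',proj(TOP,W(74,86,23)))
A=cv2.imread('pics/top0.png');B=cv2.imread('pics/top5.png');C=cv2.imread('pics/top4.png')
for v in range(168,177): print(v,[tuple(int(x) for x in A[v,u]) for u in range(222,234)])
up=8
for X in((10,8,62),(2,6,62),(12,20,62),(14,22,62)):
  u=proj(TOP,W(*X));x,y=np.round(u).astype(int)
  T=cv2.resize(A,None,fx=up,fy=up,interpolation=2)[(y-6)*up:(y+7)*up,(x-6)*up:(x+7)*up]
  for nm,I,l in(('4',C,70),('5',B,77.5)):
    v=np.round(proj(TOP,W(X[0],X[1]+l,X[2]))).astype(int)
    big=cv2.resize(I,None,fx=up,fy=up,interpolation=2)[(v[1]-12)*up:(v[1]+13)*up,(v[0]-12)*up:(v[0]+13)*up]
    r=cv2.matchTemplate(big,T,cv2.TM_CCOEFF_NORMED);_,s,_,loc=cv2.minMaxLoc(r)
    q=v-12+np.array(loc)/up+6 +(u-[x,y])
    print(X,nm,round(s,3),S(ray(TOP,q,X[2]/1e3))-S(ray(TOP,u,X[2]/1e3)))
```

```text
[  7.7 146.5] [{'at': [0.5853, 0.2, 0.0517], 'score': 0.84}]
ptr pix [230.89554359 171.20656349]
168 [(0, 125, 134), (0, 126, 134), (0, 129, 135), (0, 130, 135), (0, 129, 134), (0, 129, 134), (0, 129, 134), (0, 130, 135), (0, 130, 135), (0, 130, 134), (0, 131, 135), (0, 132, 134)]
169 [(0, 126, 135), (0, 125, 132), (0, 126, 132), (0, 129, 134), (0, 130, 134), (0, 130, 135), (0, 130, 135), (0, 130, 134), (0, 129, 134), (0, 131, 134), (0, 133, 135), (0, 133, 134)]
170 [(0, 128, 135), (4, 89, 94), (1, 92, 97), (0, 122, 127), (0, 130, 134), (16, 130, 135), (4, 129, 134), (0, 129, 134), (0, 131, 134), (0, 132, 133), (0, 133, 134), (0, 133, 134)]
171 [(0, 127, 135), (2, 69, 74), (0, 107, 112), (0, 126, 132), (28, 129, 132), (125, 137, 133), (85, 117, 114), (12, 125, 127), (58, 135, 134), (50, 113, 112), (9, 125, 125), (0, 134, 134)]
172 [(0, 127, 133), (7, 76, 79), (0, 108, 113), (30, 90, 87), (80, 98, 88), (120, 119, 113), (74, 71, 67), (13, 108, 110), (91, 135, 133), (70, 90, 90), (12, 116, 118), (0, 132, 134)]
173 [(0, 108, 113), (4, 74, 81), (12, 87, 87), (79, 60, 48), (126, 99, 85), (
[... 201 characters left out ...]
 51, 25), (54, 22, 6), (122, 113, 107), (74, 117, 116), (0, 125, 127), (0, 132, 135)]
175 [(0, 128, 132), (0, 128, 132), (47, 80, 74), (100, 61, 36), (139, 123, 114), (133, 99, 81), (100, 50, 24), (49, 18, 4), (40, 27, 21), (18, 80, 88), (0, 122, 127), (0, 131, 134)]
176 [(12, 69, 86), (4, 88, 99), (78, 57, 50), (110, 62, 37), (139, 122, 113), (125, 87, 70), (87, 37, 10), (42, 16, 3), (24, 10, 2), (3, 96, 108), (0, 127, 134), (0, 130, 134)]
(10, 8, 62) 4 0.952 [ 0.8 69.7]
(10, 8, 62) 5 0.95 [ 0.5 77.8]
(2, 6, 62) 4 0.931 [ 0.8 69.3]
(2, 6, 62) 5 0.94 [ 0.5 77.4]
(12, 20, 62) 4 0.949 [ 0.4 70. ]
(12, 20, 62) 5 0.944 [ 0.4 78.2]
(14, 22, 62) 4 0.966 [ 0.7 70.4]
(14, 22, 62) 5 0.961 [ 0.4 78.5]
```

```bash
python3 -m jog '{"offset":[[-0.0036,0.0011,0],[-0.0037,0.0011,0],[0,0,0],[0,0,0],[0,0,0]],"yaw":[0,0,0,0,0],"jaw":[0,0,0,0,0]}' 40; python3 -c "
from h import *
o=manip.get_obs();print(o['position'],S(o['position']),R.T@o['ft_force'][:2])"
```

```text
clock: 12.65
position: [0.5876, 0.1893, 0.0332]
ee_rot: [0.779, 0.627, 0.001, 0.0]
ft_force: [-0.3, -3.4, 2.7]
grip_width: 1.003
grasp_force: 1.8
[0.58755051 0.18934452 0.03322094] [  0.4 147.7] [ 0.48231773 -3.38322166]
```

```bash
python3 -m jog '{"offset":[[0,0,0],[0,0,0],[0,0,0],[0,0,0],[0,0,0],[0,0,0],[0,0,0],[0,0,0],[0,0,0],[0,0,0]],"yaw":[0,0,0,0,0,0,0,0,0,0],"jaw":[0.2,0.3,0.4,0.5,1,1,1,1,1,1]}' 40
cat > m.py <<'E'
from h import *
import sys
n=sys.argv[1];p=shot('top',n);s=shot('side','s'+n)
o=manip.get_obs();print(S(o['position']),R.T@o['ft_force'][:2],o['grip_width']*85,o['grasp_force'])
for k in('pointer','mark_line','foot','lever'): print(k,[(S(d['at']),round(d['score'],2)) for d in manip.tip_of(s,k)[:1]])
A=cv2.imread('pics/top0.png');B=cv2.imread('pics/'+n);up=8;l=79
for X in((10,8,62),(2,6,62),(12,20,62),(14,22,62)):
    u=proj(TOP,W(*X));x,y=np.round(u).astype(int)
    T=cv2.resize(A,None,fx=up,fy=up,interpolation=2)[(y-6)*up:(y+7)*up,(x-6)*up:(x+7)*up]
    v=np.round(proj(TOP,W(X[0],X[1]+l,X[2]))).astype(int)
    big=cv2.resize(B,None,fx=up,fy=up,interpolation=2)[(v[1]-12)*up:(v[1]+13)*up,(v[0]-12)*up:(v[0]+13)*up]
    r=cv2.matchTemplate(big,T,cv2.TM_CCOEFF_NORMED);_,c,_,loc=cv2.minMaxLoc(r)
    q=v-12+np.array(loc)/up+6+(u-[x,y]);print(round(c,3),S(ray(TOP,q,X[2]/1e3))-S(ray(TOP,u,X[2]/1e3)))
E
python3 m.py t6.png; python3 -c "
from h import *
a=cv2.imread('pics/st6.png')[150:250,255:345];b=cv2.imread('pics/t6.png')[140:240,165:275]
cv2.imwrite('pics/c8.png',np.hstack([cv2.resize(i,None,fx=4,fy=4,interpolation=2) for i in (a,b)]))"
```

```text
clock: 13.48
position: [0.5897, 0.1894, 0.035]
ee_rot: [0.779, 0.627, 0.003, 0.001]
ft_force: [2.1, -5.3, 15.5]
grip_width: 0.385
grasp_force: 41.3
[  2.6 148.3] [ 2.77733011 -4.94981402] 32.9882226483989 41.33786667720415
pointer [(array([ 78.8, 163.5]), 0.8)]
mark_line [(array([ 94.6, 163.4]), 0.44)]
foot [(array([ -1.4, 160.2]), 0.72)]
lever [(array([ 88.5, -85.6]), 0.75)]
0.946 [ 0.7 79.7]
0.932 [ 0.4 79.2]
0.833 [-0.5 79.8]
0.818 [-0.9 80.4]
```

View pics/c8.png

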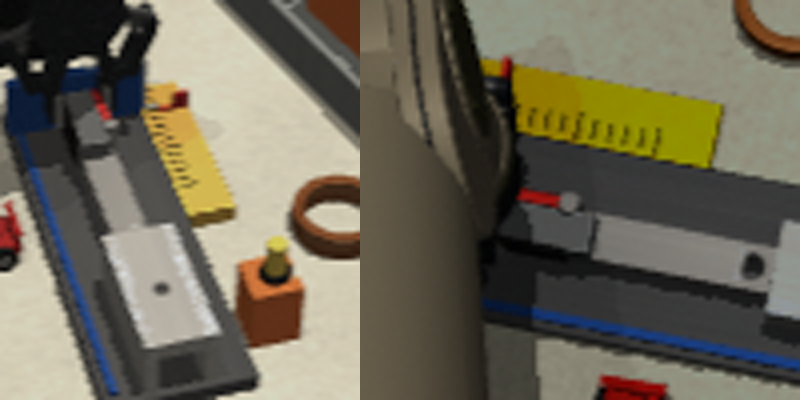

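Run:
```python
from h import *
A=cv2.imread('pics/top0.png').astype(float);b,g,r=A[...,0],A[...,1],A[...,2]
for v in(171,172):
    u=np.arange(229,233);w=b[v,229:233];c=(u*w).sum()/w.sum();print('ptr',v,c,S(ray(TOP,(c,v),.023)))
for n in('top0','t6'):
  A=cv2.imread(f'pics/{n}.png').astype(float);d=A[...,2]-A[...,1]
  for v in range(154,166):
    u=np.arange(197,206);w=np.clip(d[v,197:206]-12,0,None);c=(u*w).sum()/max(w.sum(),1);print(n,v,d[v,197:206].astype(int).tolist(),c.round(2),S(ray(TOP,(c,v),.019)),S(ray(TOP,(c,v),.03)))
```

```text
ptr 171 230.43410852713177 [74.3 87.2]
ptr 172 230.43548387096774 [71.8 86.7]
top0 154 [-6, -6, -5, 16, 66, 31, 0, -6, -6] 201.19 [104.  168.5] [101.5 166. ]
top0 155 [8, 13, 11, 45, 97, 76, 8, -3, -5] 201.15 [101.5 168.1] [ 99.  165.6]
top0 156 [13, 13, 14, 62, 106, 68, 18, 16, 10] 201.09 [ 98.9 167.7] [ 96.5 165.2]
top0 157 [13, 13, 15, 72, 99, 56, 19, 13, 12] 200.94 [ 96.4 167.5] [ 93.9 165. ]
top0 158 [13, 16, 34, 83, 86, 47, 12, 12, 12] 200.54 [ 93.7 168. ] [ 91.2 165.5]
top0 159 [16, 16, 30, 65, 65, 39, 15, 14, 14] 200.58 [ 91.2 167.3] [ 88.8 164.8]
top0 160 [16, 15, 13, 22, 34, 31, 17, 15, 14] 201.13 [ 88.9 165.4] [ 86.5 162.9]
top0 161 [14, 13, 11, 36, 64, 35, 17, 14, 11] 201.04 [ 86.4 165.1] [ 84.  162.6]
top0 162 [13, 13, 11, 58, 91, 27, 14, 13, 12] 200.79 [ 83.8 165.2] [ 81.4 162.7]
top0 163 [13, 12, 14, 71, 96, 29, 14, 13, 12] 200.74 [ 81.3 164.7] [ 78.9 162.3]
top0 164 [12, 14, 32, 83, 72, 18, 14, 14, 12] 200.38 [ 78.6 165.1] [ 76.3 162.6]
top0 165 [12, 14, 45, 76, 54, 20, 14, 13, 13] 200.24 [ 76.  164.9] [ 73.8 162.4]
t6 154 [4, 4, 4, 27, 78, 40, 6, 4, 4] 201.12 [104.  
[... 167 characters left out ...]
6.3 165.9]
t6 157 [27, 27, 29, 84, 110, 63, 28, 26, 25] 200.89 [ 96.3 167.6] [ 93.9 165.2]
t6 158 [19, 26, 44, 94, 93, 51, 24, 26, 26] 200.81 [ 93.8 167.3] [ 91.4 164.8]
t6 159 [0, -1, 3, 17, 38, 29, 25, 27, 27] 202.57 [ 92.1 162.4] [ 89.7 160. ]
t6 160 [-1, 0, -1, -1, -1, 4, 24, 28, 26] 204.05 [ 90.3 158.2] [ 87.9 155.9]
t6 161 [1, 0, 0, 0, -1, -2, 23, 27, 25] 204.05 [ 87.8 157.7] [ 85.4 155.3]
t6 162 [-1, -1, -1, -1, -1, 0, 23, 26, 25] 204.05 [ 85.3 157.1] [ 82.9 154.8]
t6 163 [2, 1, -1, -1, -1, -1, 16, 25, 26] 204.32 [ 82.9 155.9] [ 80.6 153.6]
t6 164 [7, 4, 0, -1, 0, 0, 10, 23, 25] 204.54 [ 80.5 154.9] [ 78.2 152.5]
t6 165 [4, 5, 2, 0, 0, 0, 10, 23, 26] 204.56 [ 78.1 154.3] [ 75.8 151.9]
```

```bash
python3 -m jog '{"offset":[[-0.0002,-0.0009,0.001],[0,0,0],[0,0,0],[0,0,0],[0,0,0],[0,0,0]],"yaw":[0,0,0,0,0,0],"jaw":[1,1,1,1,1,1]}'; python3 m.py t7.png
```

```text
clock: 14.28
position: [0.5894, 0.1879, 0.0352]
ee_rot: [0.779, 0.627, 0.002, 0.001]
ft_force: [5.3, -5.2, 7.2]
grip_width: 0.378
grasp_force: 44.1
[  2.5 146.7] [ 6.01749828 -2.79483275] 32.76782076574717 44.074343157262774
pointer [(array([ 76.1, 163.5]), 0.82)]
mark_line [(array([ 95.5, 161.5]), 0.48)]
foot [(array([ -2.3, 160.6]), 0.69)]
lever [(array([ 86.3, -88.1]), 0.62)]
0.952 [ 0.5 77.8]
0.941 [ 0.5 77.4]
0.832 [-0.5 78. ]
0.824 [-1.2 78.5]
```

```bash
python3 -m jog '{"offset":[[0.0001,0.0006,0],[0,0,0],[0,0,0],[0,0,0],[0,0,0],[0,0,0],[0,0,0],[0,0,0]],"yaw":[0,0,0,0,0,0,0,0],"jaw":[1,1,1,1,1,1,1,1]}'; python3 m.py t8.png; python3 -c "
from h import *
a=cv2.imread('pics/st8.png')[150:250,255:345];b=cv2.imread('pics/t8.png')[140:240,165:275]
cv2.imwrite('pics/c9.png',np.hstack([cv2.resize(i,None,fx=4,fy=4,interpolation=2) for i in (a,b)]))"
```

```text
clock: 15.25
position: [0.5895, 0.1886, 0.0352]
ee_rot: [0.779, 0.627, 0.002, 0.001]
ft_force: [5.8, -5.0, 6.6]
grip_width: 0.383
grasp_force: 43.9
[  2.5 147.4] [ 6.5915116  -3.53428531] 32.75183042922492 43.90789495781064
pointer [(array([ 76.5, 163.1]), 0.94)]
mark_line [(array([ 95.1, 164.7]), 0.53)]
foot [(array([ -0.8, 160.5]), 0.84)]
lever [(array([ 16.7, 101.7]), 0.51)]
0.943 [ 0.6 78.4]
0.931 [ 0.7 78.1]
0.823 [-0.6 78.9]
0.836 [-1.4 79.6]
```

View pics/c9.png

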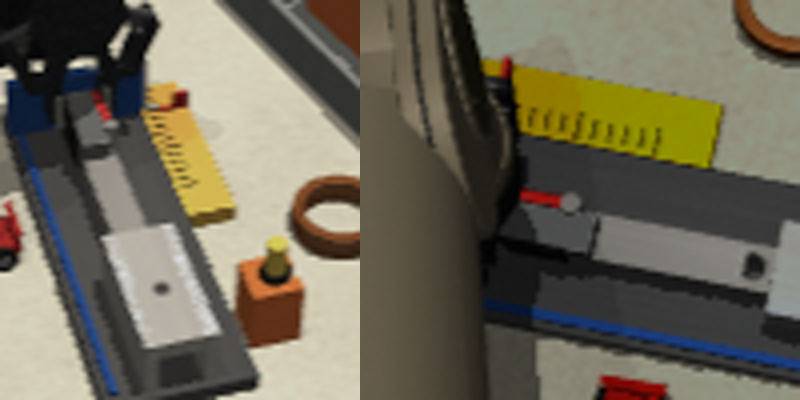

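The last picture shows the pin upright in the orange block at (277,258). The lever lies along the leg core at (545,198), and the leg is at about 78.5 mm of travel, where the pointer meets the mark.

```bash
python3 -c "
from workcell import manip
print(manip.hand_in())"
```

```text
the job is handed in; nothing more can be done
None
```

I handed the job in at about 15.5 s: the pin is parked upright in the orange block, and the arm is still pinching lever and heel shut at about 44 N with the leg at the mark, by my measurement to within about 1 mm; the hand-in gave no verdict.

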